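# Hold the spring jaw open at the right colour clip

### The job

A colleague wants to drop the circuit board that lies on the white work sheet (not the one parked on the green mat) into the spring-jaw holder. Pull the holder's orange tab out against its spring until the red pointer lines up with the clip of the same colour as that board (yellow or blue), and keep it there for a couple of seconds. Finish still holding the tab, with the jaw open at that clip, and leave the boards and everything else on the table where they are.

Things in the scene. Friction and masses are not known exactly. Their poses are not given: they have to be found in the camera images.
- holder: Spring-jaw circuit-board holder fixed to the table: aluminium base 230 x 150 x 14 mm. Origin on the table surface under the middle of the slide (base spans x -130 to +100 mm, y -65 to +85 mm in its frame), z up. The jaw is pulled open along the holder's own -x axis, which points roughly towards the robot; the fixed dark jaw stands at its +x end (12 mm thick, top 50 mm above the table), a dark end block at its -x end (top 42 mm above the table).
- jaw_travel (a joint): How far the sliding jaw is pulled out, m: 0 closed (the spring holds it there at the start), grows as the jaw moves along the holder's -x, stop at 0.085. Return spring: about 2.4 N closed, plus 80 N/m (about 8 N at 70 mm); it shuts as soon as it is let go. The jaw and carriage reach 50 mm above the table; nothing but the tab is higher.
- tab_grip (a point): Point on the orange pull tab to grip, 76 mm above the table, on the tab's centre line. The tab is an upright plate fixed on the sliding jaw: 12 mm thick along the holder's x, 26 mm wide along its y, top 94 mm above the table, bottom 38 mm. It moves with the jaw without turning; when closed it stands at x = -10 mm in the holder frame. Axes as the holder's.
- jaw: The sliding jaw with its carriage (76 mm wide), orange tab and red pointer, all one piece; origin 16 mm above the table on the holder's centre line, 40 mm farther along the holder's +x than the tab; axes as the holder's.
- pointer (a point): Tip of the red pointer, a bar 3 mm thick that sticks out from the sliding jaw to the holder's +y side and moves with the jaw; 38 mm above the table, axes as the holder's. It lines up with a clip when both have the same x in the holder's frame.
- clip_yellow: Yellow clip on the white scale along the holder's +y edge, 10 mm long along the holder's x, 22 mm across, 18 mm high; origin at the centre of its underside, 18 mm above the table; axes as the holder's. Fixed; 18 to 68 mm from the closed pointer, it may be the nearer or the farther of the two clips.
- clip_blue: Blue clip, same shape and same scale as the yellow clip, at another place along it; origin at the centre of its underside.
- sheet: White work sheet, 200 x 150 x 3 mm, fixed on the table to the left or right of the holder; origin at the centre of its underside. Exactly one board lies on it.
- mat: Green parking mat, 200 x 150 x 3 mm, fixed on the table on the other side; origin at the centre of its underside. The board on it is not wanted.
- board_yellow_mid (a point): Centre of the yellow circuit board, 70 x 46 x 4 mm with small parts on top, lying flat on the sheet or the mat (within 35 mm of its centre).
- board_blue_mid (a point): Centre of the blue circuit board, same size, lying on the other of the two.
- board_yellow: The yellow board, origin at the centre of its underside.
- board_blue: The blue board, origin at the centre of its underside.
- cup: Brown paper cup, 80 mm across, 95 mm high, standing behind the holder; origin at the centre of its underside. Bystander.
- jar: White jar, 54 mm across, 60 mm high, behind the holder; origin at the centre of its underside. Bystander.
- reel: Grey reel, 56 mm across, 32 mm high, standing flat on the table between the robot and the holder, to the left; origin at the centre of its underside. Bystander.
- cutters: Side cutters with red handles, about 120 mm long, 12 mm high, lying behind the holder to the right; origin near the pivot, on the table. Bystander.
- screwdriver: Small red-handled screwdriver 110 mm long lying between the robot and the holder, to the right; origin at its underside. Bystander.

How it is judged:
By the outcome, as a careful person would: the job done as asked, in the order asked, and still so for the second after the job is handed in, while the arm keeps its last pose, push and grip.
It also fails if it takes over 32 s, if anything falls off the work surface, if the arm or the gripper's body presses on something with over 40 N, if the wrist force passes 120 N, or if a joint passes its speed limit or range.

### The arm

A 6-joint arm with a two-finger parallel gripper is mounted at the origin on the work surface. World frame = base frame: x ahead of the robot, y to its left, z up, the work surface at z = 0. Lengths are in m, angles in degrees, forces in N, time in s.
With the tool pointing down it reaches from about 0.35 to 0.875 m from the base axis. Payload 4.2 kg.
Tool frame: the origin (TCP) lies at the very end of the fingers, on their centre line; the grasp point (between the pads) lies behind it (r.grip_point_offset is the z of the grasp point in the tool frame, in m); z points along the fingers, y is the direction in which the jaws open and shut (so a half turn about z gives the same grasp; the last joint's range is limited). The gripper opens to 87 mm and grips with 3 to 60 N. Pads are 19 mm wide; open, the fingers measure 117 mm over their backs; the gripper's body (75 mm by 190 mm) begins 51 mm behind the grasp point.
Start: joints at [-56.746, 22.042, 0.453, 0, -68.411, -14.817], TCP at [0.198, -0.593, 0.223] pointing down, gripper open.
Joint ranges: [-179.83, 179.83], [-69.29, 118.12], [-61.27, 80.66], [-181.25, 117.63], [-171.15, -9.14], [-177.46, 177.46]. Speed limits (degrees/s): [159.86, 159.86, 180, 180, 180, 180].

### API

Orientations are given as a 3x3 rotation matrix whose columns are the frame's x, y, z axes.
In Python, from station import r, capture, workorder gives the robot as it stands. The module is installed in compiled form; this text tells all that it offers.
- The arm moves only by the shell command python3 -m crank 'ROWS'. ROWS is JSON, a list of rows, each an object with "delta_rot": the turn, a rotation vector about the tool's x, y, z in rad, a list of three; "linear": the shift along the tool's x, y, z in m, a list of three; "gripper": the opening in per cent of the stroke, from 0 (shut) to 100 (fully open). A call has 1 to 10 rows; each row shifts and turns the commanded pose from where the row before left it, along the tool's axes as they then stand; what a row does not reach is not made up. A row lasts 1/8 s, in which the tool goes at most 62.5 mm and 10.7 degrees, less where a joint would pass 70% of its speed; a pose out of reach is approached as far as the arm can. A call is refused whole if a number of a shift passes 0.0625 or a number of a turn 0.188, either way. A call with a gripper value outside its range is refused whole. The fingers move at their own pace and stop on an object; the grip force is fixed at half the most. Time passes only in rows, so rows that do not move let the fingers close. It gives the time, the measured TCP pose, the force and the opening at its end, in the units of the state.
- r.sense(): the state, without advancing time (a new reading comes with each control period).
- capture(name): name is "scene" or "top" or "wrist"; returns a dict with "img" (480x640x3 uint8, blue, green, red), "fx", "fy", "cx", "cy" (pixels), "world_from_camera" (4x4, takes a point from camera to world coordinates). Camera axes: x right, y down, z forward; pixel columns grow to the right and rows downward; lengths in m; the calibration is good to about 2 mm. A picture is of the moment at which its call begins. There is no depth.
- workorder.finish_job(): hands the job in, once; it reports no verdict.
The state is a dict: "time_s": time; "joints": joint angles; "joint_velocities": joint speeds; "effort": joint torques, N m; "tcp_pos": TCP position; "ee_rot": TCP orientation; "wrist_force": force on the tool from outside, world axes, zero at the start; "moment": the same for the moment, N m; "gripper_width": opening from 0.0 (shut) to 1.0 (fully open).
Only numpy, scipy, OpenCV 4.12 (cv2) and the standard library are available. Lean on these libraries where they do the work, as an engineer would, in place of code of your own. Each camera call takes 0.05 s, during which the arm holds its last target.

## Working session

There is one attempt and no reset: what is moved stays moved. The work goes in short steps, Python scripts to look and compute and a shell command to move; the robot and the scene stay as the last step left them, time stands still between calls to the robot, and variables do not carry over. Pictures are saved under pics/ and viewed, and the job is handed in when it is done.

```bash
mkdir -p pics; python3 - <<'E'
from station import r,capture
import cv2,json,pickle
s=r.sense();print(s['time_s'],s['tcp_pos'],s['ee_rot'],s['gripper_width'],r.grip_point_offset)
for n in('scene','top'):
    c=capture(n);cv2.imwrite(f'pics/{n}0.png',c['img']);pickle.dump(c,open(f'{n}0.pkl','wb'));print(n,c['fx'],c['cx'],c['cy'],c['world_from_camera'])
E
```

```text
0.0 [ 0.1974847  -0.59235863  0.22146597] [[-9.48742583e-01 -3.16048974e-01 -7.45896887e-04]
 [-3.16049846e-01  9.48740438e-01  2.01903943e-03]
 [ 6.95471982e-05  2.15128928e-03 -9.99997684e-01]] 0.9984625692082064 -0.0187
scene 542.265342078083 315.5577083726058 241.46107977775574 [[ 0.16069746  0.73177706 -0.66232821  1.42444127]
 [ 0.98692018 -0.12786327  0.09818117 -0.13988714]
 [-0.01284072 -0.66944254 -0.74275285  1.099741  ]
 [ 0.          0.          0.          1.        ]]
top 471.0460906330063 317.96629963106943 239.09161302372164 [[ 0.01907971 -0.9841024   0.17657417  0.34556296]
 [-0.99963313 -0.02217206 -0.01555645 -0.01068602]
 [ 0.01922415 -0.17621258 -0.9841644   1.0177135 ]
 [ 0.          0.          0.          1.        ]]
```

View pics/scene0.png

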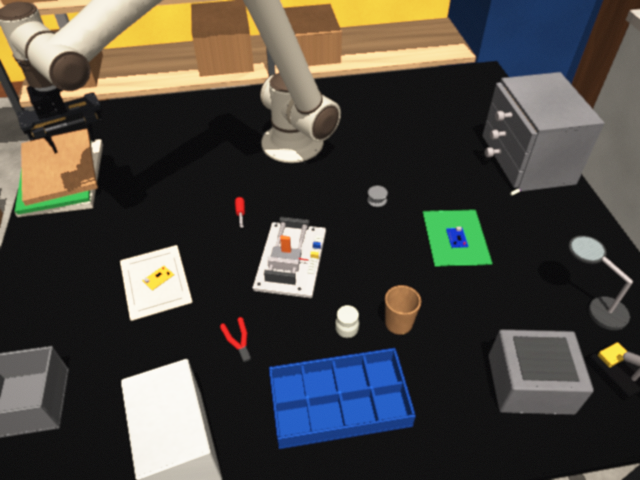

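View pics/top0.png

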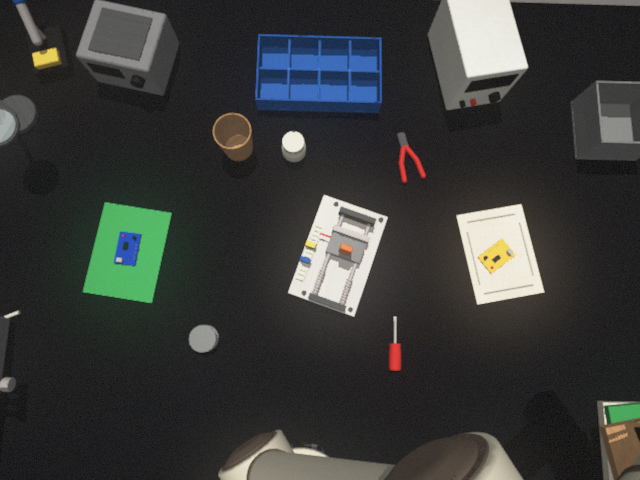

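The yellow board lies on the white sheet at top (497,256), and the blue board is on the mat at (127,248). The target is therefore the yellow clip, at about (311,244), which is the nearer one. I'll enlarge the holder.

```bash
python3 - <<'E'
import cv2
a=cv2.imread('pics/top0.png')[190:320,280:395];cv2.imwrite('pics/tc.png',cv2.resize(a,None,fx=4.6,fy=4.6,interpolation=cv2.INTER_CUBIC))
a=cv2.imread('pics/scene0.png')[210:305,245:335];cv2.imwrite('pics/sc.png',cv2.resize(a,None,fx=6,fy=6,interpolation=cv2.INTER_CUBIC))
E
```

```text
(no output)
```

View pics/tc.png

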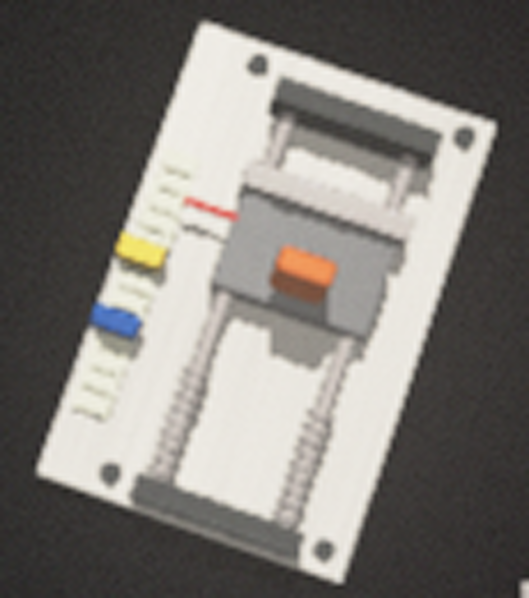

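View pics/sc.png

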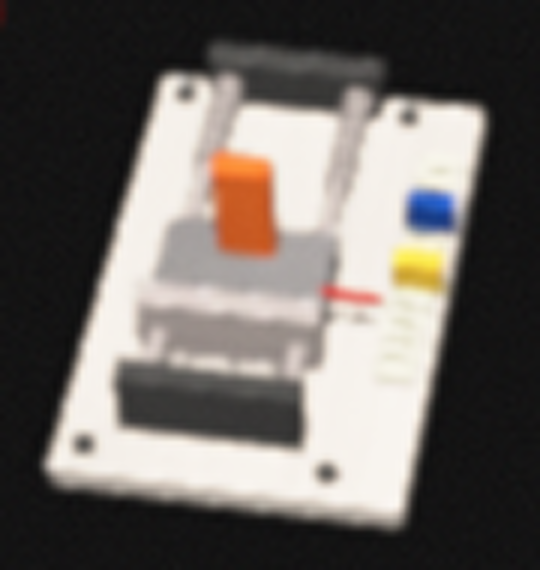

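```bash
cat >h.py <<'E'
import numpy as np,pickle
def px(cam,pts):
    o,s=((280,190),4.6) if cam=='top' else ((245,210),6.)
    return np.array(pts)/1.0/s+0.5/s-0.5+np.array(o)
def proj(c,P):
    W=np.array(c['world_from_camera']);q=(np.atleast_2d(P)-W[:3,3])@W[:3,:3]
    return np.c_[c['fx']*q[:,0]/q[:,2]+c['cx'],c['fy']*q[:,1]/q[:,2]+c['cy']]
def ray(c,uv,z):
    W=np.array(c['world_from_camera']);d=W[:3,:3]@[(uv[0]-c['cx'])/c['fx'],(uv[1]-c['cy'])/c['fy'],1]
    return W[:3,3]+d*(z-W[2,3])/d[2]
def H(p):
    a=p[2];return np.array([[np.cos(a),-np.sin(a),0],[np.sin(a),np.cos(a),0],[0,0,1]]),np.array([p[0],p[1],0])
E
python3 - <<'E'
from h import *
from scipy.optimize import least_squares
T=pickle.load(open('top0.pkl','rb'));S=pickle.load(open('scene0.pkl','rb'))
C=np.array([[.1,.085,.014],[.1,-.065,.014],[-.13,-.065,.014],[-.13,.085,.014]])
t=px('top',[(205,22),(497,122),(342,582),(37,472)]);s=px('scene',[(405,518),(48,465),(165,73),(487,105)])
def f(p,w):
    R,o=H(p);P=C@R.T+o
    return np.r_[w[0]*(proj(T,P)-t).ravel(),w[1]*(proj(S,P)-s).ravel()]
for w in((1,0),(0,1),(1,1)):
    q=least_squares(f,[.5,0,-.3],args=(w,));print(q.x,np.degrees(q.x[2]),q.fun.round(1))
R,o=H(q.x);np.save('hold.npy',q.x)
def hf(c,cam,p,z): return (R.T@(ray(c,px(cam,[p])[0],z)-o)).round(4)
# tab top, pointer, clips
print('tab top T',hf(T,'top',(308,262),.094),'S',hf(S,'scene',(242,166),.094))
print('ptr tip',hf(T,'top',(187,204),.038),hf(S,'scene',(380,299),.038))
print('yel top',hf(T,'top',(142,246),.036),hf(S,'scene',(419,258),.036))
print('blu top',hf(T,'top',(117,316),.036))
print('tab grip world closed',R@[-.01,0,.076]+o)
E
```

```text
[ 0.50571698 -0.08588233 -0.32413576] -18.571610837974845 [-0.5 -0.7  0.5  0.2  0.3  0.4 -0.3  0.1 -0.  -0.  -0.  -0.  -0.  -0.
 -0.   0. ]
[ 0.5079251  -0.08300734 -0.32310037] -18.51228781195347 [-0.  -0.  -0.  -0.  -0.  -0.  -0.  -0.  -0.3 -1.3  0.2  0.3  0.3  0.4
 -0.2  0.9]
[ 0.50637966 -0.08470086 -0.32317607] -18.516624818989374 [-1.1 -1.  -0.1 -0.2 -0.2  0.  -0.8 -0.2 -1.1 -1.7 -0.5 -0.1 -0.4  0.1
 -0.9  0.6]
tab top T [-0.0092 -0.0007  0.094 ] S [-0.0071  0.0019  0.094 ]
ptr tip [0.0077 0.0594 0.038 ] [0.0097 0.0623 0.038 ]
yel top [-0.0175  0.0723  0.036 ] [-0.0173  0.0746  0.036 ]
blu top [-0.0519  0.0721  0.036 ]
tab grip world closed [ 0.49689735 -0.08152506  0.076     ]
```

```bash
python3 -m crank '[{"linear":[-0.0445,0.039,0],"delta_rot":[0,0,0],"gripper":100},{"linear":[-0.0445,0.039,0],"delta_rot":[0,0,0],"gripper":100},{"linear":[-0.0445,0.039,0],"delta_rot":[0,0,0],"gripper":100},{"linear":[-0.0445,0.039,0],"delta_rot":[0,0,0],"gripper":100},{"linear":[-0.0445,0.039,0],"delta_rot":[0,0,0],"gripper":100},{"linear":[-0.0445,0.039,0],"delta_rot":[0,0,0],"gripper":100},{"linear":[-0.0445,0.039,0],"delta_rot":[0,0,0],"gripper":100},{"linear":[-0.0445,0.039,0],"delta_rot":[0,0,0],"gripper":100},{"linear":[-0.0445,0.039,0],"delta_rot":[0,0,0],"gripper":100},{"linear":[-0.0445,0.039,0],"delta_rot":[0,0,0],"gripper":100}]'
python3 -m crank '[{"linear":[0,0,0],"delta_rot":[0,0,-0.185],"gripper":100},{"linear":[0,0,0],"delta_rot":[0,0,-0.185],"gripper":100},{"linear":[0,0,0],"delta_rot":[0,0,-0.185],"gripper":100},{"linear":[0,0,0],"delta_rot":[0,0,-0.185],"gripper":100},{"linear":[0,0,0],"delta_rot":[0,0,-0.185],"gripper":100},{"linear":[0,0,0],"delta_rot":[0,0,0],"gripper":60},{"linear":[0,0,0],"delta_rot":[0,0,0],"gripper":60}]'
cat > look.py <<'E'
from h import *
from station import r,capture
import cv2,sys
s=r.sense();p=np.load('hold.npy');R,o=H(p)
t=np.array(s['tcp_pos']);M=np.array(s['ee_rot'])
print('t',s['time_s'],'tcp',t.round(4),'inholder',(R.T@(t-o)).round(4),'yaw y',np.degrees(np.arctan2(M[1,1],M[0,1])).round(2),'z',M[:,2].round(4),'F',np.round(s['wrist_force'],1),'w',round(s['gripper_width'],3))
for n in sys.argv[2:]:
    c=capture(n);cv2.imwrite(f'pics/{n}_{sys.argv[1]}.png',c['img']);pickle.dump(c,open(f'{n}_{sys.argv[1]}.pkl','wb'))
E
python3 look.py 1 wrist top
```

```text
time_s: 1.35
tcp_pos: [0.4969, -0.0802, 0.2224]
ee_rot: [[-0.949, -0.317, -0.0], [-0.317, 0.949, 0.0], [0.0, 0.0, -1.0]]
wrist_force: [0.3, 0.1, 0.7]
gripper_width: 0.999
time_s: 2.22
tcp_pos: [0.4963, -0.0822, 0.2223]
ee_rot: [[-0.321, -0.947, -0.001], [-0.947, 0.321, 0.0], [0.0, 0.001, -1.0]]
wrist_force: [0.7, 0.2, 0.5]
gripper_width: 0.855
t 2.225 tcp [ 0.4963 -0.0822  0.2223] inholder [-0.0103 -0.0008  0.2223] yaw y 161.28 z [-5.e-04  0.e+00 -1.e+00] F [0.7 0.2 0.5] w 0.855
```

View pics/wrist_1.png

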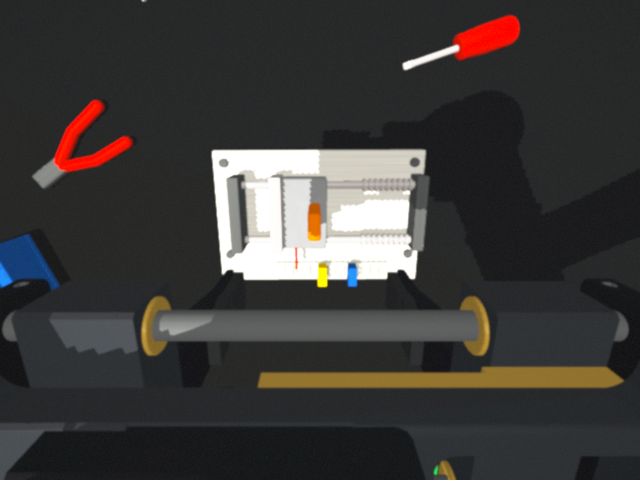

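View pics/top_1.png

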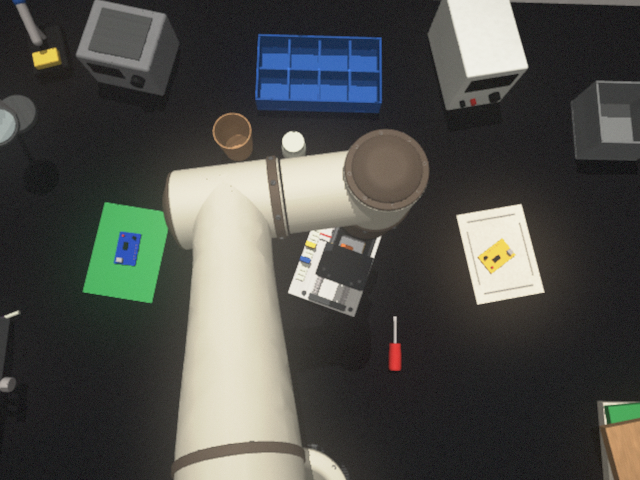

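```bash
python3 - <<'E'
import cv2
a=cv2.imread('pics/wrist_1.png')[140:290,205:435];cv2.imwrite('pics/wc.png',cv2.resize(a,None,fx=3.4,fy=3.4,interpolation=cv2.INTER_CUBIC))
E
```

```text
(no output)
```

View pics/wc.png

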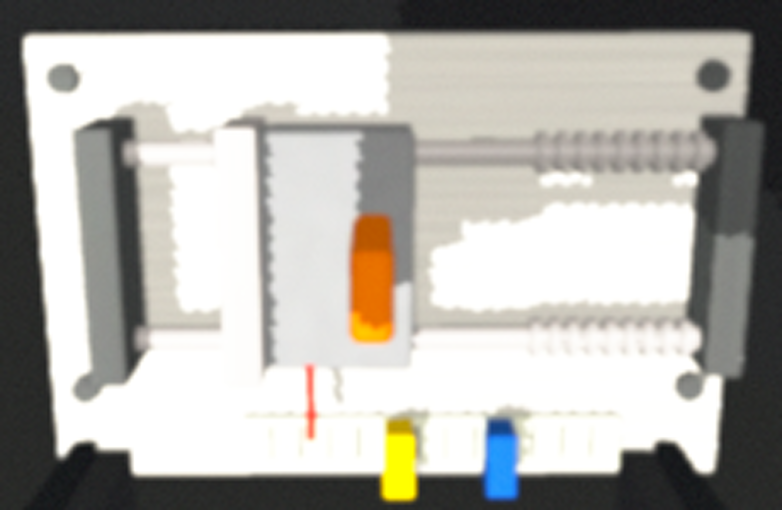

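```bash
python3 - <<'E'
from h import *
c=pickle.load(open('wrist_1.pkl','rb'));p=np.load('hold.npy');R,o=H(p)
print('cam in holder',R.T@(c['world_from_camera'][:3,3]-o))
def q(X,Y,z):
    u=np.array([X,Y])/3.4+.5/3.4-.5+[205,140]
    return (R.T@(ray(c,u,z)-o)).round(4)
for n,a in dict(c1=(25,35,.014),c2=(750,33,.014),tab=(371,294,.094),ptr=(310.5,400,.038),ptip=(311,438,.038),yfar=(400,460,.036),ye0=(382,497,.036),ye1=(416,497,.036),yt0=(386,430,.036),yt1=(415,430,.036),b=(502,460,.036)).items(): print(n,q(*a))
E
```

```text
cam in holder [-0.01171212 -0.07683573  0.38545221]
c1 [ 0.0985 -0.0639  0.014 ]
c2 [-0.1302 -0.0639  0.014 ]
tab [-0.0106 -0.0002  0.094 ]
ptr [0.0093 0.0499 0.038 ]
ptip [0.0094 0.0631 0.038 ]
yfar [-0.0198  0.0718  0.036 ]
ye0 [-0.0138  0.0851  0.036 ]
ye1 [-0.0251  0.0851  0.036 ]
yt0 [-0.0151  0.0612  0.036 ]
yt1 [-0.0246  0.0612  0.036 ]
b [-0.0534  0.0719  0.036 ]
```

```bash
python3 -m crank '[{"linear":[0,0,0.04],"delta_rot":[0,0,0],"gripper":50},{"linear":[0,0,0.04],"delta_rot":[0,0,0],"gripper":50},{"linear":[0,0,0.04],"delta_rot":[0,0,0],"gripper":50},{"linear":[0,0,0.03],"delta_rot":[0,0,0],"gripper":50},{"linear":[0,0,0.013],"delta_rot":[0,0,0],"gripper":50},{"linear":[0,0,0],"delta_rot":[0,0,0],"gripper":50},{"linear":[0,0,0],"delta_rot":[0,0,0],"gripper":50}]'; python3 look.py 2 wrist
```

```text
time_s: 3.2
tcp_pos: [0.4976, -0.0821, 0.0608]
ee_rot: [[-0.318, -0.948, 0.003], [-0.948, 0.318, 0.0], [-0.001, -0.002, -1.0]]
wrist_force: [0.5, 0.1, -0.1]
gripper_width: 0.5
t 3.2 tcp [ 0.4976 -0.0821  0.0608] inholder [-0.0092 -0.0003  0.0608] yaw y 161.44 z [ 2.6e-03  1.0e-04 -1.0e+00] F [ 0.5  0.1 -0.1] w 0.5
```

View pics/wrist_2.png

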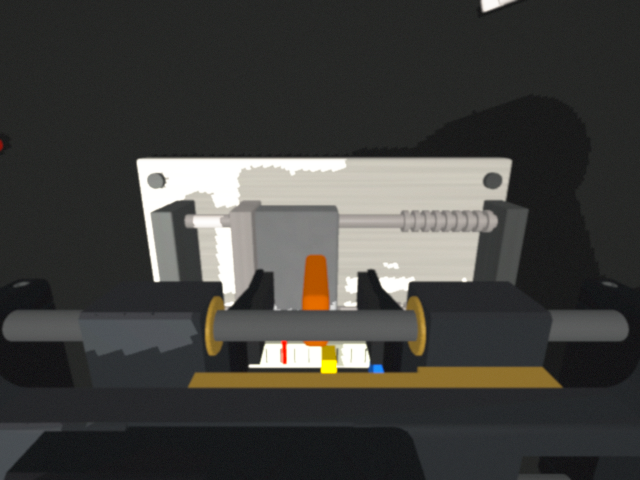

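The tab, around (316,300), sits centred between the fingers. The pointer is at (284,352) and the yellow clip at (329,362). I'll lower 2 mm and close.

```bash
python3 -m crank '[{"linear":[0,0,0.002],"delta_rot":[0,0,0],"gripper":30},{"linear":[0,0,0],"delta_rot":[0,0,0],"gripper":0},{"linear":[0,0,0],"delta_rot":[0,0,0],"gripper":0},{"linear":[0,0,0],"delta_rot":[0,0,0],"gripper":0},{"linear":[0,0,0],"delta_rot":[0,0,0],"gripper":0},{"linear":[0,0,0],"delta_rot":[0,0,0],"gripper":0}]'; python3 look.py 3 wrist
```

```text
time_s: 4.0
tcp_pos: [0.4971, -0.0823, 0.0577]
ee_rot: [[-0.318, -0.948, 0.001], [-0.948, 0.318, -0.0], [-0.0, -0.001, -1.0]]
wrist_force: [2.5, -1.7, -1.9]
gripper_width: 0.135
t 4.0 tcp [ 0.4971 -0.0823  0.0577] inholder [-0.0095 -0.0007  0.0577] yaw y 161.45 z [ 1.2e-03 -2.0e-04 -1.0e+00] F [ 2.5 -1.7 -1.9] w 0.135
```

View pics/wrist_3.png

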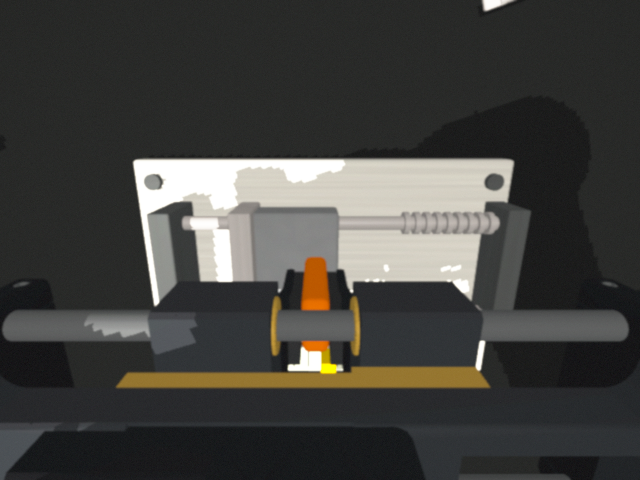

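Gripped on 11.7 mm, which matches the 12 mm tab. Tool +y is holder −x, so I pull about 28 mm smoothly.

```bash
python3 -m crank '[{"linear":[0,0.003,0],"delta_rot":[0,0,0],"gripper":0},{"linear":[0,0.006,0],"delta_rot":[0,0,0],"gripper":0},{"linear":[0,0.006,0],"delta_rot":[0,0,0],"gripper":0},{"linear":[0,0.006,0],"delta_rot":[0,0,0],"gripper":0},{"linear":[0,0.004,0],"delta_rot":[0,0,0],"gripper":0},{"linear":[0,0.003,0],"delta_rot":[0,0,0],"gripper":0},{"linear":[0,0,0],"delta_rot":[0,0,0],"gripper":0},{"linear":[0,0,0],"delta_rot":[0,0,0],"gripper":0},{"linear":[0,0,0],"delta_rot":[0,0,0],"gripper":0}]'; python3 look.py 4 wrist top scene
python3 - <<'E'
import cv2,numpy as np
a=cv2.resize(cv2.imread('pics/top_4.png')[215:280,285:350],None,fx=8,fy=8,interpolation=cv2.INTER_CUBIC)
b=cv2.resize(cv2.imread('pics/scene_4.png')[210:305,245:335],None,fx=6,fy=6,interpolation=cv2.INTER_CUBIC)
cv2.imwrite('pics/t4.png',a);cv2.imwrite('pics/s4.png',b)
E
```

```text
time_s: 5.18
tcp_pos: [0.4702, -0.0732, 0.0577]
ee_rot: [[-0.318, -0.948, 0.0], [-0.948, 0.318, -0.0], [-0.0, -0.0, -1.0]]
wrist_force: [3.3, -3.1, -1.2]
gripper_width: 0.132
t 5.175 tcp [ 0.4702 -0.0732  0.0577] inholder [-0.038  -0.0006  0.0577] yaw y 161.44 z [ 4.e-04 -0.e+00 -1.e+00] F [ 3.3 -3.1 -1.2] w 0.132
```

View pics/t4.png

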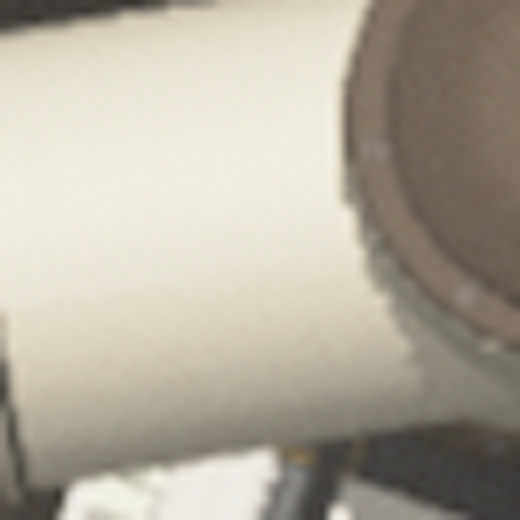

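View pics/s4.png

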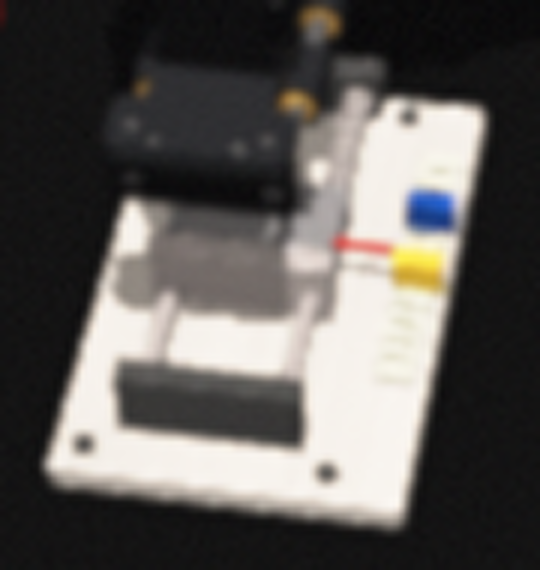

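View pics/wrist_4.png

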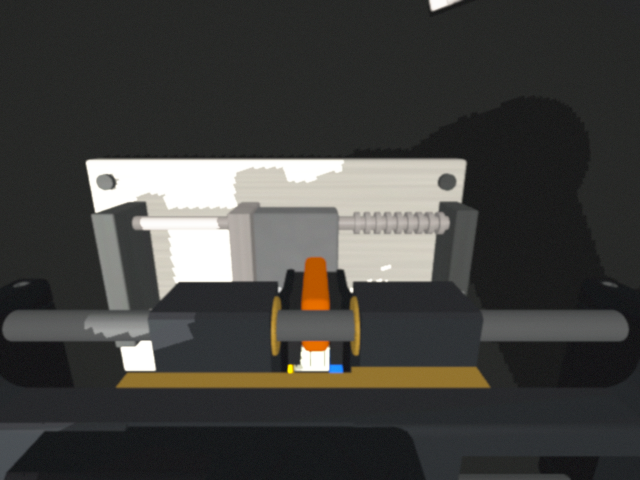

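```bash
python3 - <<'E'
import cv2,numpy as np
a=cv2.resize(cv2.imread('pics/scene_4.png')[238:265,295:325],None,fx=20,fy=20,interpolation=cv2.INTER_NEAREST)
b=cv2.resize(cv2.imread('pics/scene0.png')[238:273,295:325],None,fx=16,fy=16,interpolation=cv2.INTER_NEAREST)
cv2.imwrite('pics/s4z.png',a);cv2.imwrite('pics/s0z.png',b)
E
```

```text
(no output)
```

View pics/s4z.png

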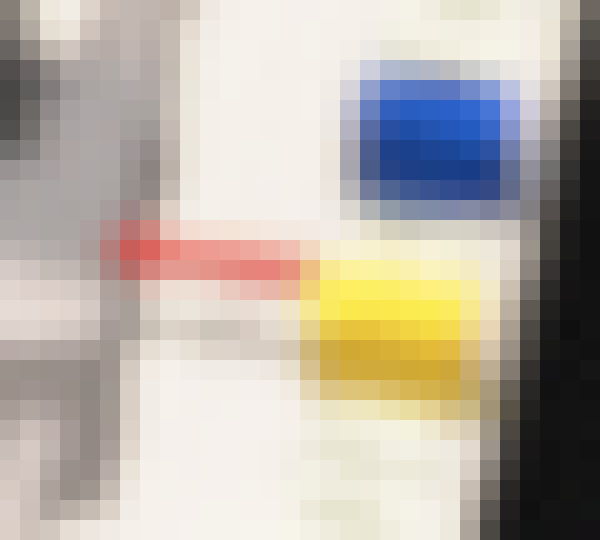

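View pics/s0z.png

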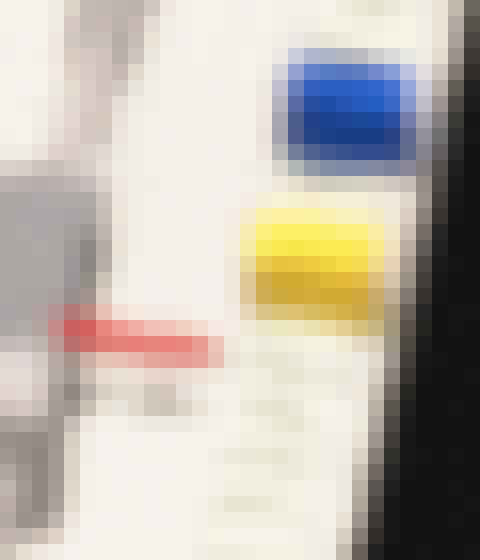

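```bash
cat > meas.py <<'E'
from h import *
p=np.load('hold.npy');R,o=H(p)
def half(v,a,b):  # 50% crossings of profile v between levels a->b index
    m=(a+b)/2;i=[k for k in range(len(v)-1) if (v[k]-m)*(v[k+1]-m)<0]
    return [k+(m-v[k])/(v[k+1]-v[k]) for k in i]
def X(c,uv,z): return (R.T@(ray(c,uv,z)-o))[:2]*1000
E
python3 - <<'E'
from meas import *
for n in('scene0','scene_4'):
    c=pickle.load(open(n+'.pkl','rb'));I=c['img'].astype(float)
    rng=(303,308) if n=='scene_4' else (301,308)
    red=I[:,:,2]-I[:,:,1];print(n)
    for u in range(*rng):
        v=np.arange(245,266);w=np.clip(red[245:266,u]-25,0,None);print('ptr',X(c,(u,(w*v).sum()/w.sum()),.038).round(1),end=' ')
    print()
    for u in range(312,318):
        print(u,'B',I[246:264,u,0].astype(int),'G',I[246:264,u,1].astype(int))
c=pickle.load(open('wrist_1.pkl','rb'));I=c['img'].astype(float)
for v in range(250,268,3):
    u=np.arange(285,310);w=np.clip(I[v,285:310,2]-I[v,285:310,1]-25,0,None)
    if w.sum()>0:print('wptr',v,X(c,((w*u).sum()/w.sum(),v),.038).round(2))
for v in range(267,285,2):
    w=np.clip(I[v,310:340,2]-I[v,310:340,0]-40,0,None);u=np.arange(310,340)
    if w.sum()>0:
        pr=I[v,310:340,2]-I[v,310:340,0];h=half(pr,pr.max(),10);print('wclip',v,X(c,((w*u).sum()/w.sum(),v),.036).round(2),[X(c,(310+k,v),.036)[0].round(1) for k in h])
E
```

```text
scene0
ptr [ 9.3 44.2] ptr [ 9.7 46.9] ptr [10.  49.5] ptr [10.2 52.1] ptr [10.  54.7] ptr [ 9.9 57.3] ptr [10.1 59.9] 
312 B [173 184 204 221 212 160 100  78  60  51  60 120 193 218 208 212 220 206] G [164 182 213 234 241 242 239 232 195 168 169 195 231 236 228 230 235 227]
313 B [137 152 181 204 208 158 100  76  61  50  60 114 189 221 215 211 223 215] G [ 91 126 181 224 241 241 239 231 197 170 171 194 231 239 232 230 237 232]
314 B [133 144 167 191 203 163 103  78  64  54  58 100 176 223 226 219 227 228] G [ 66  98 154 208 238 241 238 232 204 176 172 187 226 241 238 234 239 240]
315 B [133 144 163 189 207 174 113  80  66  57  54  86 163 221 228 218 227 231] G [ 63  90 141 204 238 241 238 234 211 183 171 183 220 241 240 234 239 243]
316 B [133 143 164 193 214 188 124  85  69  56  51  74 145 208 223 217 223 232] G [ 61  83 138 206 240 242 240 236 219 187 170 178 207 234 236 231 234 241]
317 B [135 141 166 196 214 190 130  92  79  68  59  71 127 193 222 223 220 223] G [ 62  77 136 209 238 241 239 235 219 186 168 170 191 218 233 233 231 233]
scene_4
ptr [-19.   44.3] ptr [-18.7  47. ] 
[... 1013 characters left out ...]

wptr 253 [ 9.51 44.93]
wptr 256 [ 9.48 48.42]
wptr 259 [ 9.25 51.92]
wptr 262 [ 9.26 55.44]
wptr 265 [ 9.47 58.98]
wclip 267 [-19.44  62.23] [np.float64(-15.0), np.float64(-23.9)]
wclip 269 [-19.8   64.62] [np.float64(-14.9), np.float64(-24.7)]
wclip 271 [-19.85  67.03] [np.float64(-14.8), np.float64(-24.8)]
wclip 273 [-19.87  69.44] [np.float64(-14.9), np.float64(-24.8)]
wclip 275 [-19.67  71.85] [np.float64(-14.8), np.float64(-24.5)]
wclip 277 [-19.56  74.28] [np.float64(-14.8), np.float64(-24.3)]
wclip 279 [-19.34  76.71] [np.float64(-13.8), np.float64(-24.8)]
wclip 281 [-19.28  79.16] [np.float64(-13.2), np.float64(-25.3)]
wclip 283 [-19.36  81.61] [np.float64(-13.3), np.float64(-25.4)]
```

```bash
python3 - <<'E'
from meas import *
c=pickle.load(open('scene_4.pkl','rb'));I=c['img'].astype(float)
for u in range(312,318):
    b=I[249:256,u,0];g=I[251:258,u,1]
    h1=249+half(b,b.max(),76)[0];h2=251+half(g,238,170)[0];a,d=X(c,(u,h1),.036),X(c,(u,h2),.036)
    print(u,round(h1,2),round(h2,2),a.round(1),d.round(1),((a+d)/2).round(1))
w=pickle.load(open('wrist_4.pkl','rb'));q=w['img'][355:378,275:355];import cv2
cv2.imwrite('pics/w4z.png',cv2.resize(q,None,fx=9,fy=9,interpolation=cv2.INTER_NEAREST))
E
```

```text
312 251.13 253.78 [-21.3  67.6] [-12.3  69.1] [-16.8  68.4]
313 251.3 253.79 [-21.1  70.3] [-12.6  71.7] [-16.9  71. ]
314 251.38 254.03 [-21.2  72.9] [-12.2  74.4] [-16.7  73.6]
315 251.55 254.27 [-21.   75.6] [-11.8  77.1] [-16.4  76.3]
316 251.67 254.45 [-21.   78.2] [-11.6  79.7] [-16.3  79. ]
317 251.75 254.47 [-21.1  80.8] [-11.9  82.3] [-16.5  81.6]
```

View pics/w4z.png

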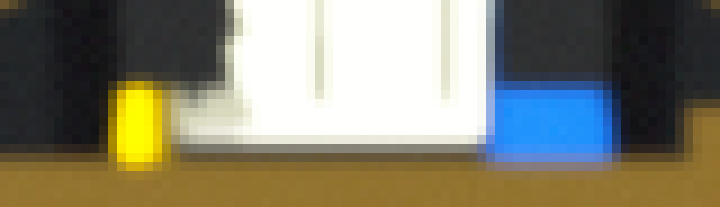

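```bash
python3 - <<'E'
from meas import *
import cv2
c=pickle.load(open('top0.pkl','rb'));I=c['img']
cv2.imwrite('pics/t0z.png',cv2.resize(I[225:270,295:340],None,fx=13,fy=13,interpolation=cv2.INTER_NEAREST))
w=pickle.load(open('wrist_1.pkl','rb'))['img']
cv2.imwrite('pics/w1z.png',cv2.resize(w[240:292,285:365],None,fx=9,fy=9,interpolation=cv2.INTER_NEAREST))
E
```

```text
(no output)
```

View pics/t0z.png

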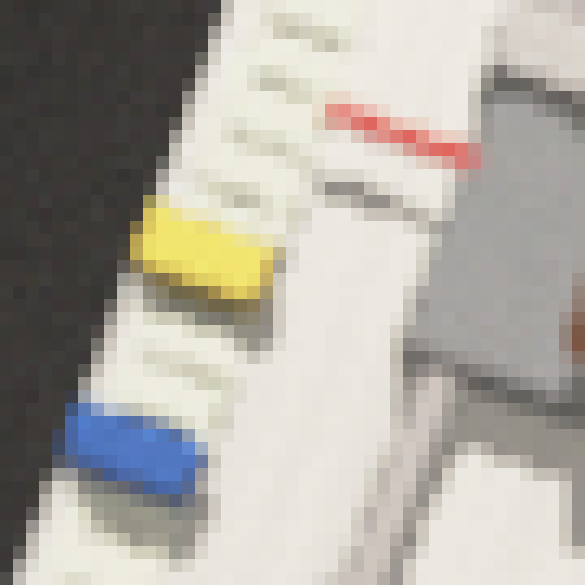

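View pics/w1z.png

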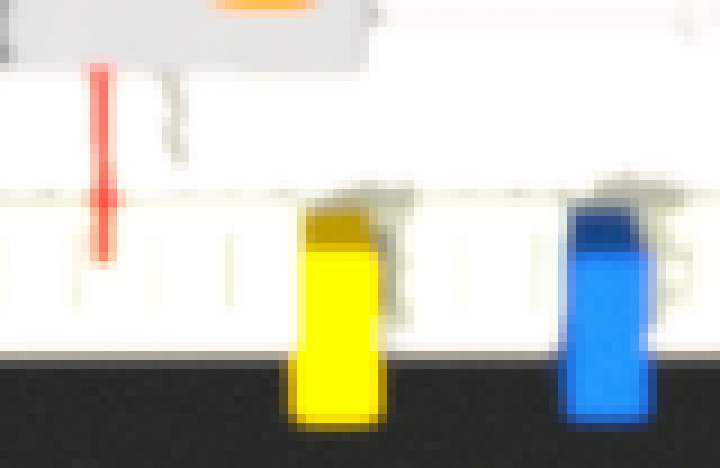

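```bash
cat > prof.py <<'E'
from meas import *
from scipy.ndimage import map_coordinates
def prof(c,xs,ys,z):
    out=[]
    for y in ys:
        P=np.c_[xs,np.full(len(xs),y),np.full(len(xs),z)]@R.T+o
        uv=proj(c,P);out.append([map_coordinates(c['img'][:,:,k].astype(float),[uv[:,1],uv[:,0]],order=1) for k in range(3)])
    return np.mean(out,0)
if __name__=='__main__':
    import sys
    for n in sys.argv[1:]:
        c=pickle.load(open(n+'.pkl','rb'));print(n)
        for ys in (np.arange(.066,.080,.002),):
            xs=np.arange(-.034,-.004,.001);p=prof(c,xs,ys,.036)
            print('\n'.join(f'{x*1000:.0f} {b:.0f} {g:.0f} {r:.0f}' for x,b,g,r in zip(xs,*p)))
        for a,b in((-.003,.018),(-.03,-.008)):
            xs=np.arange(a,b,.0005);p=prof(c,xs,np.arange(.046,.058,.002),.038);w=np.clip(p[2]-p[1]-20,0,None)
            if w.max()>20: print('ptr',(w*xs).sum()/w.sum()*1000)
E
python3 prof.py top0 scene0 wrist_1 scene_4 | grep -v "^-3" ; python3 - <<'E'
E
```

```text
top0
-29 115 129 132
-28 98 117 123
-27 84 111 120
-26 77 120 134
-25 82 150 168
-24 92 187 207
-23 101 211 228
-22 107 224 238
-21 109 228 241
-20 110 228 242
-19 111 229 242
-18 111 229 242
-17 115 229 241
-16 128 228 239
-15 152 227 237
-14 181 229 235
-13 204 231 235
-12 215 232 234
-11 213 228 229
-10 201 218 219
-9 193 211 213
-8 195 214 215
-7 205 222 223
-6 215 230 231
-5 221 234 235
ptr 9.401705974950245
scene0
-29 202 219 224
-28 205 226 232
-27 208 233 240
-26 208 239 246
-25 201 240 248
-24 189 241 249
-23 177 241 251
-22 161 241 251
-21 144 240 252
-20 127 240 252
-19 111 239 252
-18 101 237 252
-17 93 236 251
-16 86 234 251
-15 81 229 249
-14 77 221 245
-13 73 213 240
-12 70 203 235
-11 67 195 229
-10 65 187 223
-9 63 180 217
-8 64 175 213
-7 66 174 211
-6 69 174 210
-5 75 175 210
ptr 10.009423418825394
wrist_1
-29 213 220 220
-28 199 211 212
-27 179 197 198
-26 154 182 187
-25 114 194 213
-24 36 242 251
-23 5 253 255
-22 0 255 255
-21 0 255 255
-20 0 255 255
-19 0 255 255
-18 0 255 255
-17 0 255 255
-16 4 255 255
-15 80 253 255
-14 176 244 250
-13 212 231 235
-12 220 224 226
-11 220 223 223
-10 220 223 223
-9 220 223 223
-8 220 223 223
-7 217 222 222
-6 210 219 219
-5 217 222 222
ptr 9.349075305049572
scene_4
-29 202 219 224
-28 206 227 232
-27 208 234 240
-26 208 239 246
-25 200 240 248
-24 188 241 249
-23 176 241 250
-22 159 241 251
-21 142 240 252
-20 124 239 252
-19 108 238 252
-18 97 237 252
-17 90 235 252
-16 84 233 251
-15 80 229 249
-14 76 221 245
-13 72 213 241
-12 69 204 236
-11 66 195 230
-10 63 187 223
-9 61 179 217
-8 61 174 212
-7 63 173 210
-6 66 172 209
-5 73 174 209
ptr -18.844890316968744
```

```bash
python3 - <<'E'
from prof import *
for n in('top0','scene0','wrist_1'):
    c=pickle.load(open(n+'.pkl','rb'))
    xs=np.arange(-.066,-.036,.001);p=prof(c,xs,np.arange(.066,.08,.002),.036)
    print(n,'R',p[2].astype(int).tolist(),'B',p[0].astype(int).tolist())
E
python3 -m crank '[{"linear":[0,0,0],"delta_rot":[0,0,0],"gripper":0},{"linear":[0,0,0],"delta_rot":[0,0,0],"gripper":0},{"linear":[0,0,0],"delta_rot":[0,0,0],"gripper":0},{"linear":[0,0,0],"delta_rot":[0,0,0],"gripper":0},{"linear":[0,0,0],"delta_rot":[0,0,0],"gripper":0},{"linear":[0,0,0],"delta_rot":[0,0,0],"gripper":0},{"linear":[0,0,0],"delta_rot":[0,0,0],"gripper":0},{"linear":[0,0,0],"delta_rot":[0,0,0],"gripper":0}]'
```

```text
top0 R [177, 167, 160, 153, 139, 121, 100, 83, 75, 77, 79, 80, 81, 81, 81, 83, 95, 124, 166, 201, 223, 233, 236, 236, 235, 232, 225, 219, 219, 224, 230] B [160, 150, 144, 138, 130, 120, 117, 133, 156, 175, 187, 191, 192, 192, 193, 192, 186, 180, 185, 195, 208, 218, 222, 223, 222, 217, 208, 201, 200, 207, 215]
scene0 R [242, 242, 242, 240, 239, 231, 218, 203, 186, 164, 141, 117, 97, 82, 69, 57, 51, 49, 47, 44, 43, 42, 42, 42, 43, 44, 47, 55, 66, 78, 94] B [226, 227, 226, 224, 222, 217, 211, 206, 201, 199, 199, 198, 198, 197, 196, 195, 191, 185, 179, 171, 163, 155, 148, 143, 140, 137, 137, 139, 142, 146, 151]
wrist_1 R [224, 224, 223, 221, 221, 217, 206, 174, 122, 71, 41, 34, 35, 35, 35, 34, 35, 53, 109, 177, 216, 221, 222, 223, 223, 223, 223, 223, 223, 223, 223] B [221, 220, 217, 212, 212, 207, 198, 209, 232, 247, 251, 252, 252, 252, 252, 252, 251, 240, 220, 212, 218, 217, 215, 219, 220, 220, 220, 220, 220, 220, 219]
time_s: 6.32
tcp_pos: [0.4702, -0.0733, 0.0576]
ee_rot: [[-0.318, -0.948, 0.0], [-0.948, 0.318, 0.0], [-0.0, -0.0, -1.0]]
wrist_force: [3.6, -3.2, -0.1]
gripper_width: 0.135
```

Top and wrist views agree on about 28.9 mm of travel. The oblique scene view puts both clips about 2–3 mm towards +x, so I treat that as a bias. The current pull is 28.5–28.9 mm, so I'll hold longer and check once more.

```bash
python3 -m crank '[{"linear":[0,0,0],"delta_rot":[0,0,0],"gripper":0},{"linear":[0,0,0],"delta_rot":[0,0,0],"gripper":0},{"linear":[0,0,0],"delta_rot":[0,0,0],"gripper":0},{"linear":[0,0,0],"delta_rot":[0,0,0],"gripper":0},{"linear":[0,0,0],"delta_rot":[0,0,0],"gripper":0},{"linear":[0,0,0],"delta_rot":[0,0,0],"gripper":0},{"linear":[0,0,0],"delta_rot":[0,0,0],"gripper":0},{"linear":[0,0,0],"delta_rot":[0,0,0],"gripper":0},{"linear":[0,0,0],"delta_rot":[0,0,0],"gripper":0},{"linear":[0,0,0],"delta_rot":[0,0,0],"gripper":0}]'
python3 -m crank '[{"linear":[0,0,0],"delta_rot":[0,0,0],"gripper":0},{"linear":[0,0,0],"delta_rot":[0,0,0],"gripper":0},{"linear":[0,0,0],"delta_rot":[0,0,0],"gripper":0},{"linear":[0,0,0],"delta_rot":[0,0,0],"gripper":0},{"linear":[0,0,0],"delta_rot":[0,0,0],"gripper":0},{"linear":[0,0,0],"delta_rot":[0,0,0],"gripper":0},{"linear":[0,0,0],"delta_rot":[0,0,0],"gripper":0},{"linear":[0,0,0],"delta_rot":[0,0,0],"gripper":0}]'
python3 look.py 5 scene; python3 prof.py scene_5 | grep ptr
```

```text
time_s: 7.58
tcp_pos: [0.4702, -0.0733, 0.0576]
ee_rot: [[-0.318, -0.948, 0.0], [-0.948, 0.318, -0.0], [-0.0, -0.0, -1.0]]
wrist_force: [3.7, -2.2, -1.4]
gripper_width: 0.137
time_s: 8.57
tcp_pos: [0.4702, -0.0733, 0.0577]
ee_rot: [[-0.318, -0.948, 0.0], [-0.948, 0.318, 0.0], [-0.0, -0.0, -1.0]]
wrist_force: [3.7, -3.2, -0.6]
gripper_width: 0.133
t 8.575 tcp [ 0.4702 -0.0733  0.0577] inholder [-0.038  -0.0006  0.0577] yaw y 161.44 z [ 5.e-04  0.e+00 -1.e+00] F [ 3.7 -3.2 -0.6] w 0.133
ptr -18.861366930804223
```

View pics/scene_5.png

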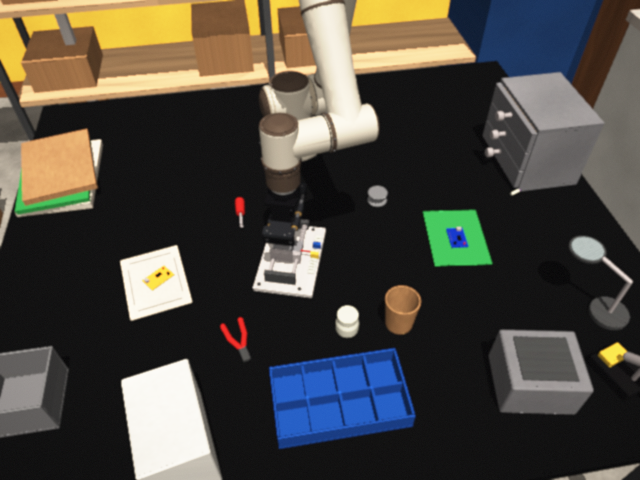

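The pointer has been still for over 3 s and lines up with the yellow clip at (315,253). The boards and bystanders have not moved. I'm handing the job in.

```bash
python3 -c "
from station import workorder
print(workorder.finish_job())"
```

```text
the job is handed in; nothing more can be done
None
```

The board on the white sheet is the yellow one, so I gripped the orange tab and pulled the jaw open to the yellow clip, the nearer of the two. I held it there for over 3 s and handed the job in at about 8.6 s with the tab still gripped.

- **Travel:** the top and wrist pictures, taken before the pull, put the yellow clip 28.8–29.0 mm from the closed pointer. The jaw was pulled out 28.5 mm by the arm's own reading and 28.9 mm by the pointer's movement in the scene pictures.
- **Hold:** the pointer and gripper did not move during the hold. The wrist force was about 5 N, as the spring should give, and the boards and other objects looked undisturbed in the last picture.
- **Disagreement:** the scene camera alone placed the yellow clip at only about 26.6 mm, which would mean an overshoot of about 2 mm. It was off in the same direction on the blue clip too, so I treated it as a bias of that camera and went with the other two.
- **Not checked:** the arm and gripper hid the pointer from the top and wrist cameras after the pull, so only the scene camera confirmed the final alignment.

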